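# Take a dryness reading on a plaster mould

### The arm

A 6-joint arm with a two-finger parallel gripper is mounted at the origin on a cart in front of the work surface, level with it; the furniture and walls round the work are solid. World frame = base frame: x ahead of the robot, y to its left, z up, the work surface at z = 0. Lengths are in m, angles in degrees, forces in N, time in s.
With the tool pointing down it reaches from about 0.35 to 0.875 m from the base axis. Payload 4.2 kg.
Tool frame: the origin (TCP) lies on the centre line of the jaws, within the pads' length; the fingertips stand 25 mm ahead of it and the grasp point (between the pads) lies 6 mm ahead of it; z points along the fingers, y is the line along which they close (so a half turn about z gives the same grasp; the last joint's range is limited). The gripper opens to 87 mm and grips with 3 to 60 N. Pads are 19 mm wide; open, the fingers measure 117 mm over their backs; the gripper's body (75 mm by 190 mm) begins 51 mm behind the grasp point.
Start: joints at [-52.62, 22.042, 0.453, 0, -68.411, -14.817], TCP at [0.24, -0.577, 0.248] pointing down, gripper open.
Joint ranges: [-179.83, 179.83], [-69.29, 118.12], [-61.27, 80.66], [-181.25, 117.63], [-171.15, -9.14], [-177.46, 177.46]. Speed limits (degrees/s): [159.86, 159.86, 180, 180, 180, 180].

### API

Orientations are given as a 3x3 rotation matrix whose columns are the frame's x, y, z axes.
In Python, from station import r gives the robot as it stands.
- The arm moves only by the tool move_arm, never from a script. Its argument "series" is a list of rows, each an object with "grip": the opening, from 0 (shut) to 1 (fully open); "xyz": the shift along the tool's x, y, z in mm, a list of three; "angular": the turn, a rotation vector about the tool's x, y, z in rad, a list of three. A call has 1 to 10 rows; each row is the pose to reach, as a shift and turn from the pose commanded when the call began, along the tool's axes at that moment; what a row does not reach only later rows make up. A row lasts 1/10 s, in which the tool goes at most 50 mm and 8.59 degrees, less where a joint would pass 70% of its speed; a pose out of reach is approached as far as the arm can. A call with a gripper value outside its range is refused whole. The fingers move at their own pace and stop on an object; the grip force is fixed at half the most. Time passes only in rows, so rows that repeat a pose let the fingers close. It gives the time, the measured TCP pose, the force, the opening and the grip force at its end, in the units of the state.
- r.sense(): the state, without advancing time (a new reading comes with each control period).
- r.capture(name): name is "scene" or "top"; returns a dict with "img" (420x560x3 uint8, red, green, blue), "camera_matrix" (3x3 intrinsics, pixels), "rvec" (rotation vector, rad) and "tvec" (3), from world to camera coordinates, as OpenCV has them. Camera axes: x right, y down, z forward; pixel columns grow to the right and rows downward; lengths in m; the calibration is good to about 2 mm. A picture is of the moment at which its call begins. There is no depth.
- r.finish_job(): hands the job in; it is judged then, once.
The state is a dict: "time_s": time; "joints": joint angles; "joint_velocities": joint speeds; "effort": joint torques, N m; "tcp_pos": TCP position; "ee_rot": TCP orientation; "wrist_force": force on the tool from outside, world axes, zero at the start; "moment": the same for the moment, N m; "gripper_width": opening from 0.0 (shut) to 1.0 (fully open); "gripper_force": force on a finger pad.
Only numpy, scipy, OpenCV 4.12 (cv2) and the standard library are available. Lean on these libraries where they do the work, as an engineer would, in place of code of your own. Each camera call takes 0.05 s, during which the arm holds its last target. There are 200 camera calls.

### The job

Check how dry the plaster mould on the sloping rack is: take the moisture probe out of the meter's dock, and zero it by pushing the orange reference pad in the meter's small well all the way down with the probe's tip. Then hold the probe to the blue ring drawn on the mould, tip inside the ring, square to the sloping face, pressed gently so that its sprung tip goes in about halfway, never hard. Finish while still holding it there for the reading, with the mould and all the other things on the table left where they are.

Things in the scene. Friction and masses are not known exactly. Their poses are not given: they have to be found in the camera images.
- meter: Bench moisture meter, grey housing 120 (x) x 180 (y) x 36 mm high, fixed to the table; origin: centre of its underside, z up. Its front (-x side) faces the robot, turned by up to 0.4 rad. A black round dock stands on its left part (+y), the zero well is near its front middle, a tilted screen (up to 65 mm above the table) at its back right.
- dock (a point): Centre of the dock's rim, 62 mm above the table, at (12, 58, 62) mm in the meter's frame; bore 19 mm wide, axis upright, open for 56 mm. At the start the probe hangs in it, its collar resting on the rim.
- well (a point): Centre of the zero well's rim, 38 mm above the table, at (-30, -12, 38) mm in the meter's frame: a bore 16 mm wide in a bright metal ring, axis upright. The orange pad, 13 mm across, lies 8 mm below this point at rest.
- zero_pad (a joint): Travel of the orange reference pad in m: 0 up (at rest), 0.005 fully down. Sprung: starts to give at 1 N, fully down at 3 N, and comes up again by itself.
- probe: Loose moisture probe, about 95 g, standing upright in the dock. Origin: centre of the collar's underside; z along the handle, away from the tip. Black handle 22 x 22 mm square (sides along the probe's x and y), from z = 6 to 101 mm, orange band at its foot; collar 33 mm across, z = 0 to 6 mm; grey tapered nose 16 to 10 mm wide down to z = -31 mm; brass tip 6 mm thick with a round end at z = -48 mm. Grip the handle's upper half from above; it takes 40 N of grip.
- probe_tip (a point): End of the probe's brass tip, on its axis, at (0, 0, -48) mm in the probe's frame when out; it moves with the tip as that is pushed in.
- probe_plunger (a joint): How far the sprung tip is pushed into the probe, in m: 0 fully out, 0.008 fully in (hard stop). It starts to give at 1.2 N and gains 0.6 N a mm: about 3.6 N at halfway (0.004), 6 N at the stop. Pushing the pad fully down pushes the tip in 3 mm too.
- mould: Round white plaster mould, 176 mm across, 68 mm thick, lying on a wooden slatted rack that slopes 0.30 rad down towards its front (the robot's side, turned by up to 0.4 rad); rack 210 x 196 mm. Origin: centre of its underside on the slats, 66 mm above the table; z is its axis, at right angles to the sloping face. The face has a pouring hole about 45 mm wide in the middle. The mould can be turned on the rack about its axis (stiff); the rack is fixed.
- mark (a point): Centre of the blue drawn ring (22 mm across, line 2.4 mm wide) on the mould's upper sloping face, 55 mm from the mould's axis; z points out of the face, square to it. The ring may lie up to 1.0 rad to either side of the low side of the face.
- tape_roll: Bystander: roll of masking tape lying flat, 99 mm across, 25 mm high. Origin: centre of its underside.
- blue_jar: Bystander: small colour jar, white lid, blue contents, 48 mm across, 58 mm high. Origin: centre of its underside.
- orange_jar: Bystander: small colour jar, black lid, orange contents, 48 mm across, 58 mm high. Origin: centre of its underside.
- slip_beaker: Bystander: grey-white plastic beaker, 71 mm across, 93 mm high. Origin: centre of its underside.
- plaster_plug: Bystander: white plaster plug, 44 mm across, 34 mm high. Origin: centre of its underside.
- kidney: Bystander: red rubber kidney lying flat, 60 x 92 x 10 mm. Origin: centre of its underside.
Things that resemble listed ones, but are neither listed nor needed, are in the scene too. There is more than one size of the probe; the job needs the larger.

How it is judged (in metres and radians):
On the way, in this order (a step that is already met when the one before it is completed fails the run):
1. the probe is lifted clear of its dock (z of probe_tip in the frame of meter above 0.064 m and contact force between the fingers and probe above 2 N), for 0.1 s.
2. the orange pad is pushed down with the probe's tip (value of joint zero_pad above 0.004 m and horizontal distance between probe_tip and well below 0.007 m and contact force between probe and meter above 1 N), for 0.2 s.
3. the probe is held on the marked spot, square and lightly pressed (distance between probe_tip and mark below 0.008 m and angle between the z axis of probe and the z axis of mark, either way round below 0.14 rad and value of joint probe_plunger between 0.0018 and 0.0065 m and contact force between probe and mould between 1.2 and 7 N and contact force between the fingers and probe above 2 N and linear speed of probe below 0.02 m/s and value of joint zero_pad below 0.0015 m), for 0.5 s.
At the end, for the whole second after the job is handed in: The gripper holds the probe at rest, its tip within 8 mm of the ring's centre, its axis within 0.14 rad of square to the mould's face, the sprung tip pushed in 1.8 to 6.5 mm (1.2 to 7 N); the zero pad is up, the probe clear of the meter, the mark moved under 6 mm (all of step 3 and contact force between probe and meter below 0.2 N and distance of mark from where it was at the start of the episode below 0.006 m); the arm keeps its last pose, push and grip.
It fails at once if the probe is pressed hard on the mould (over 12 N) (contact force between probe and mould above 12 N).
It fails at once if a bystander is knocked away (moved more than 25 mm) (distance of any of tape_roll, blue_jar, orange_jar, slip_beaker, plaster_plug, kidney from where it was at the start of the episode above 0.025 m).
It also fails if it takes over 54 s, if anything falls off the work surface, if the arm or the gripper's body presses on something with over 40 N, if the wrist force passes 120 N, or if a joint passes its speed limit or range.

## Working session

There is one attempt and no reset: what is moved stays moved. The work goes in short steps, Python scripts to look and compute and a tool call to move; the robot and the scene stay as the last step left them, time stands still between calls to the robot, and variables do not carry over. Pictures are saved under pics/ and viewed, at most 10 in all, crops included, and the job is handed in when it is done.

Besides the shell and the picture viewer there is one more tool, called after "Request:" as a command line: name --argument value ..., lists and objects as JSON in quotes. move_arm: Moves the arm, as the interface text tells. Its arguments: {"type":"object","properties":{"series":{"type":"array"}},"required":["series"]}

```bash
mkdir -p pics; cat > h.py <<'E'
import numpy as np, cv2
from station import r
def cap(n):
    c=r.capture(n); R=cv2.Rodrigues(np.array(c["rvec"],float))[0]; t=np.array(c["tvec"],float).ravel()
    return c["img"],np.array(c["camera_matrix"],float),R,t
def ray(cam,uv):
    _,K,R,t=cam; d=R.T@np.linalg.inv(K)@np.array([uv[0],uv[1],1.]); return -R.T@t,d/np.linalg.norm(d)
def onz(cam,uv,z):
    o,d=ray(cam,uv); return o+d*(z-o[2])/d[2]
def onplane(cam,uv,p,n):
    o,d=ray(cam,uv); return o+d*((p-o)@n)/(d@n)
def proj(cam,P):
    _,K,R,t=cam; q=(R@np.atleast_2d(P).T).T+t; q=q@K.T; return q[:,:2]/q[:,2:]
def two(c1,u1,c2,u2):
    o1,d1=ray(c1,u1);o2,d2=ray(c2,u2)
    s=np.linalg.lstsq(np.c_[d1,-d2],o2-o1,rcond=None)[0]
    a=o1+s[0]*d1;b=o2+s[1]*d2; return (a+b)/2,np.linalg.norm(a-b)
def save(img,f,k=1):
    cv2.imwrite(f,cv2.resize(img,None,fx=k,fy=k,interpolation=cv2.INTER_CUBIC)[:,:,::-1])
E
python3 - <<'E'
from h import *
for n in("scene","top"):
    c=cap(n); save(c[0],f"pics/{n}0.png",1.42); o,d=ray(c,(280,210)); print(n,o,d,c[1][0,0])
s=r.sense(); print(s)
E
```

```text
scene [0.0570309  0.72197829 1.04352379] [ 0.44878965 -0.45689681 -0.76800596] 441.2036819165646
top [0.33977396 0.1479766  1.51418094] [ 0.18003304  0.0125049  -0.98358108] 464.2536612011231
{'time_s': 0.1, 'joints': array([-5.26201914e+01,  2.20877820e+01,  3.84791930e-01, -2.51159372e-02,
       -6.84121020e+01, -1.48176245e+01]), 'joint_velocities': array([-0.11038789, -0.06455716,  0.21674988,  0.08159642, -0.04955416,
        0.12947253]), 'effort': array([ 1.68101169e-04, -3.91690135e+01,  1.87934482e+01,  4.23191741e+00,
        1.34230862e-02, -7.87185877e-05]), 'tcp_pos': array([ 0.23962918, -0.57668235,  0.24653521]), 'ee_rot': array([[-9.23525629e-01, -3.83535672e-01, -8.95577650e-04],
       [-3.83536698e-01,  9.23523796e-01,  1.84362751e-03],
       [ 1.19990356e-04,  2.04612415e-03, -9.99997899e-01]]), 'wrist_force': array([-0.40968216, -0.14064101,  0.38719992]), 'moment': array([-0.06890002, -0.02657123, -0.00446639]), 'gripper_force': 0.0, 'gripper_width': 1.0020993465465973}
```

View pics/scene0.png

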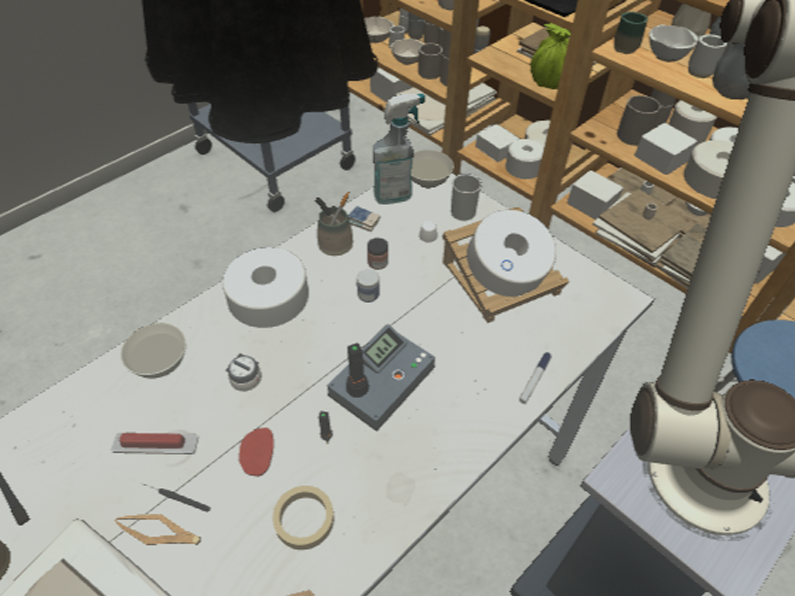

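View pics/top0.png

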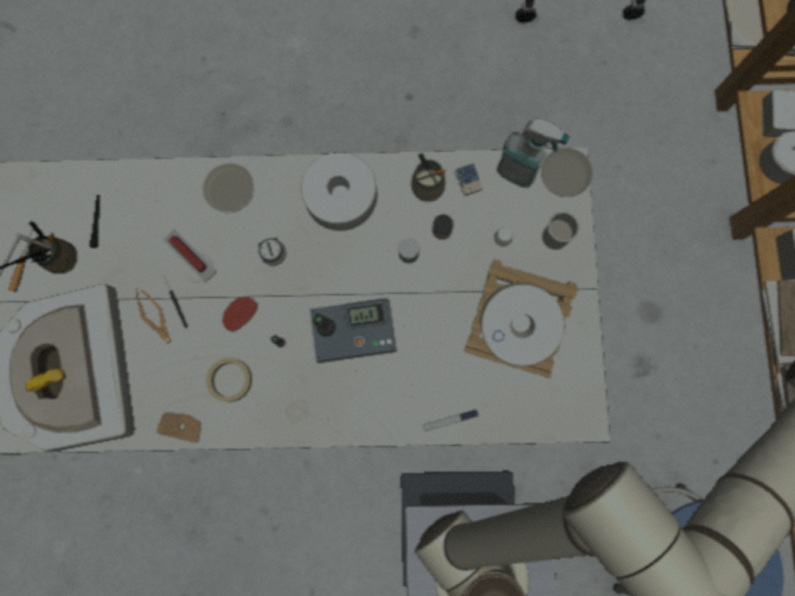

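```bash
cat > m.py <<'E'
from h import *
S=cap("scene");T=cap("top")
def blob(cam,lo,hi,box,show=True):
    hsv=cv2.cvtColor(cam[0],cv2.COLOR_RGB2HSV); m=cv2.inRange(hsv,lo,hi)
    k=np.zeros_like(m); x0,y0,x1,y1=box; k[y0:y1,x0:x1]=m[y0:y1,x0:x1]
    v,u=np.nonzero(k); return k,(u.mean(),v.mean()),len(u)
f=1/1.42
def B(x,y,w): return [int(a*f) for a in (x-w,y-w,x+w,y+w)]
print("pad S",(p1:=blob(S,(3,120,90),(22,255,255),B(398,375,12)))[1:])
print("pad T",(p2:=blob(T,(3,90,60),(22,255,255),B(359,341,12)))[1:])
print(onz(S,p1[1],.03),onz(T,p2[1],.03),two(S,p1[1],T,p2[1]))
print("ring S",(r1:=blob(S,(95,60,60),(130,255,255),B(507,265,16)))[1:])
print("ring T",(r2:=blob(T,(95,60,40),(130,255,255),B(498,336,16)))[1:])
print("mark",two(S,r1[1],T,r2[1]))
a=T[0][200:260,210:285]; b=S[0][228:300,225:312]
save(np.hstack([cv2.resize(a,(400,320),interpolation=cv2.INTER_CUBIC),cv2.resize(b,(387,320),interpolation=cv2.INTER_CUBIC)]),"pics/c1.png")
E
python3 m.py
```

```text
pad S ((np.float64(280.0), np.float64(264.5)), 10)
pad T ((np.float64(252.66666666666666), np.float64(240.25)), 12)
[0.51243022 0.25423916 0.03      ] [0.51464143 0.25658243 0.03      ] (array([0.51313839, 0.25565032, 0.03152537]), np.float64(0.0030845507513958077))
ring S ((np.float64(356.2142857142857), np.float64(186.28571428571428)), 14)
ring T ((np.float64(349.0), np.float64(233.0)), 1)
mark (array([ 0.51420104, -0.0439493 ,  0.11922894]), np.float64(0.012725755303800095))
```

View pics/c1.png

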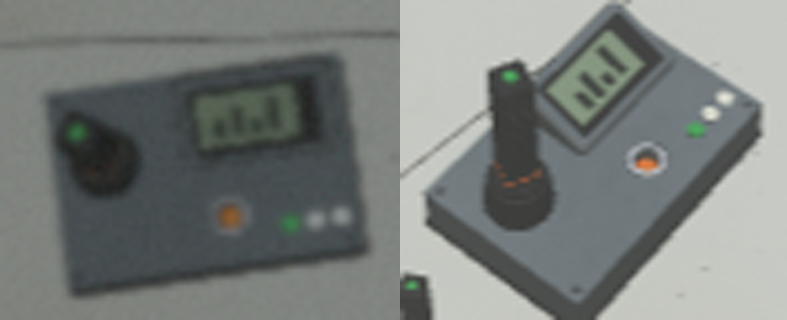

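```bash
cat > m2.py <<'E'
from h import *
S=cap("scene");T=cap("top")
a=T[0][175:275,320:420]; b=S[0][135:235,305:405]
save(np.hstack([cv2.resize(x,(400,400),interpolation=cv2.INTER_CUBIC) for x in(a,b)]),"pics/c2.png")
def cen(cam,box,fn,thr):
    x0,y0,x1,y1=box; I=cam[0][y0:y1,x0:x1].astype(float); w=fn(I); w=np.where(w>thr,w,0)
    v,u=np.mgrid[y0:y1,x0:x1]; return (np.array([(w*u).sum(),(w*v).sum()])/w.sum()),(w>0).sum(),w.max()
g=lambda I:I[...,1]-np.maximum(I[...,0],I[...,2])
bl=lambda I:I[...,2]-I[...,0]
gs=cen(S,(243,238,257,252),g,20);gt=cen(T,(218,218,230,231),g,15); print(gs,gt)
print("dot",two(S,gs[0],T,gt[0]),onz(S,gs[0],.163),onz(T,gt[0],.163))
bs=cen(S,(347,177,367,197),bl,22);bt=cen(T,(340,226,361,247),bl,12); print(bs,bt)
print("mark",two(S,bs[0],T,bt[0]),onz(S,bs[0],.117),onz(T,bt[0],.117))
c=[(210+x*75/400,200+y*60/320) for x,y in((45,95),(343,55),(368,252),(72,297))]
P=np.array([onz(T,q,.036) for q in c]);print(P, P[:2].mean(0),P.mean(0),np.linalg.norm(P-np.roll(P,1,0),axis=1))
E
python3 m2.py
```

```text
(array([249.28935185, 244.75462963]), np.int64(9), np.float64(68.0)) (array([223.99646643, 224.2614841 ]), np.int64(10), np.float64(42.0))
dot (array([0.54674525, 0.33012801, 0.16285419]), np.float64(0.0032448963277918654)) [0.54517535 0.32943594 0.163     ] [0.54808216 0.33105367 0.163     ]
(array([356.62605634, 186.06056338]), np.int64(30), np.float64(91.0)) (array([350.43837357, 236.29606099]), np.int64(40), np.float64(31.0))
mark (array([ 0.50815613, -0.04523305,  0.12192872]), np.float64(0.002972842317421885)) [ 0.50921634 -0.04997814  0.117     ] [ 0.51007855 -0.04523125  0.117     ]
[[0.58913843 0.36635396 0.036     ]
 [0.60972386 0.18519925 0.036     ]
 [0.48974934 0.17231499 0.036     ]
 [0.46658785 0.34948113 0.036     ]] [0.59943114 0.2757766  0.036     ] [0.53879987 0.26833733 0.036     ] [0.12370665 0.18232057 0.12066437 0.17867371]
```

View pics/c2.png

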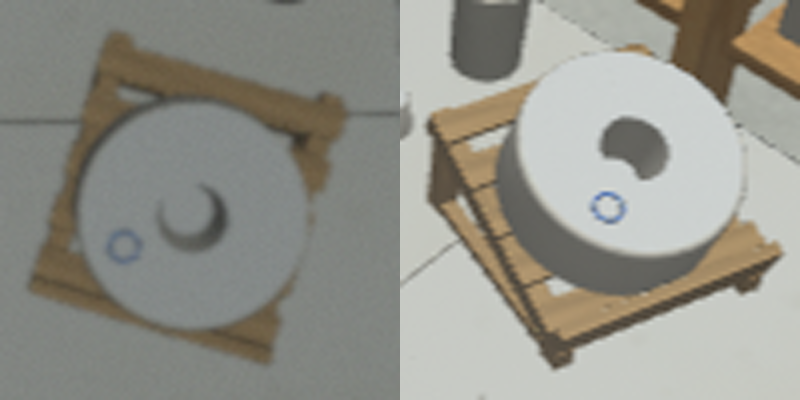

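Request:
move_arm --series '[{"grip":1,"xyz":[-47,54,0],"angular":[0,0,0]},{"grip":1,"xyz":[-95,108,0],"angular":[0,0,0]},{"grip":1,"xyz":[-142,162,0],"angular":[0,0,0]},{"grip":1,"xyz":[-190,216,0],"angular":[0,0,0]},{"grip":1,"xyz":[-240,270,0],"angular":[0,0,0.05]},{"grip":1,"xyz":[-285,324,0],"angular":[0,0,0.1]},{"grip":1,"xyz":[-332,378,0],"angular":[0,0,0.15]},{"grip":1,"xyz":[-380,432,0],"angular":[0,0,0.2]},{"grip":1,"xyz":[-427,486,0],"angular":[0,0,0.25]},{"grip":1,"xyz":[-475,540,0],"angular":[0,0,0.27]}]'

```text
time_s: 1.3
tcp_pos: [0.4009, -0.1017, 0.248]
ee_rot: [[-0.992, -0.122, 0.001], [-0.122, 0.992, 0.0], [-0.001, -0.0, -1.0]]
wrist_force: [1.4, 0.2, -0.3]
gripper_width: 1.001
gripper_force: 0.0
```

```bash
cat >> h.py <<'E'
from scipy.spatial.transform import Rotation as Ro
def delta(p,R):
    s=r.sense(); R0=s["ee_rot"]; d=R0.T@(np.array(p)-s["tcp_pos"])*1e3; w=Ro.from_matrix(R0.T@R).as_rotvec()
    print("t",s["time_s"],"tcp",s["tcp_pos"].round(4),"xyz",d.round(1),"ang",w.round(3),"F",np.round(s["wrist_force"],2)); return d,w
def down(a):  # closing line y at world angle a (rad)
    y=np.array([np.cos(a),np.sin(a),0]);z=np.array([0,0,-1.]);return np.c_[np.cross(y,z),y,z]
E
cat > g.py <<'E'
from h import *
delta((.547,.330,.240),down(np.pi/2+.12))
T=cap("top");S=cap("scene")
q=lambda x,y:(320+x/4,175+y/4)
s=lambda x,y:(305+(x-400)/4,135+y/4)
a,b=onz(T,q(32,288),.035),onz(T,q(268,362),.035); print("front",a,b,np.arctan2((b-a)[0],-(b-a)[1])) 
a,b=onz(T,q(130,38),.10),onz(T,q(335,98),.10); print("back",a,b,np.arctan2((b-a)[0],-(b-a)[1]))
a,b=onz(S,s(570,345),.035),onz(S,s(775,250),.035); print("frontS",a,b,np.arctan2((b-a)[0],-(b-a)[1]))
print("centre",onz(T,q(194,214),.131))
E
python3 g.py
```

```text
t 1.3 tcp [ 0.4009 -0.1017  0.248 ] xyz [-197.8  410.6    8.3] ang [-0.     0.001  0.003] F [ 1.4   0.19 -0.31]
front [0.48736771 0.01632419 0.035     ] [ 0.42512321 -0.16700926  0.035     ] -0.32730394240574595
back [ 0.67441849 -0.06188251  0.1       ] [ 0.62303483 -0.21767701  0.1       ] -0.31858246761285114
frontS [0.47902383 0.01049571 0.035     ] [ 0.42948366 -0.17363323  0.035     ] -0.26282757549052893
centre [ 0.53067231 -0.09837722  0.131     ]
```

Request:
move_arm --series '[{"grip":1,"xyz":[-20,41,0],"angular":[0,0,0]},{"grip":1,"xyz":[-40,82,0],"angular":[0,0,0]},{"grip":1,"xyz":[-60,123,0],"angular":[0,0,0]},{"grip":1,"xyz":[-80,164,0],"angular":[0,0,0]},{"grip":1,"xyz":[-100,205,0],"angular":[0,0,0]},{"grip":1,"xyz":[-120,246,0],"angular":[0,0,0]},{"grip":1,"xyz":[-140,287,0],"angular":[0,0,0]},{"grip":1,"xyz":[-160,328,0],"angular":[0,0,0]},{"grip":1,"xyz":[-180,369,0],"angular":[0,0,0]},{"grip":1,"xyz":[-198,410,0],"angular":[0,0,0]}]'

```text
time_s: 2.4
tcp_pos: [0.5474, 0.3286, 0.2474]
ee_rot: [[-0.992, -0.123, -0.0], [-0.123, 0.992, -0.0], [0.0, -0.0, -1.0]]
wrist_force: [0.5, -0.9, 0.1]
gripper_width: 1.004
gripper_force: 0.0
```

```bash
python3 -c "
from h import *
delta((.547,.330,.153),down(np.pi/2+.12))
S=cap('scene');T=cap('top')
save(np.hstack([cv2.resize(x,(400,400),interpolation=cv2.INTER_CUBIC) for x in(T[0][170:270,180:280],S[0][170:300,200:330])]),'pics/c3.png')"
```

```text
t 2.4 tcp [0.5474 0.3286 0.2474] xyz [ 0.2  1.5 94.4] ang [-0.    -0.     0.003] F [ 0.49 -0.91  0.1 ]
```

View pics/c3.png

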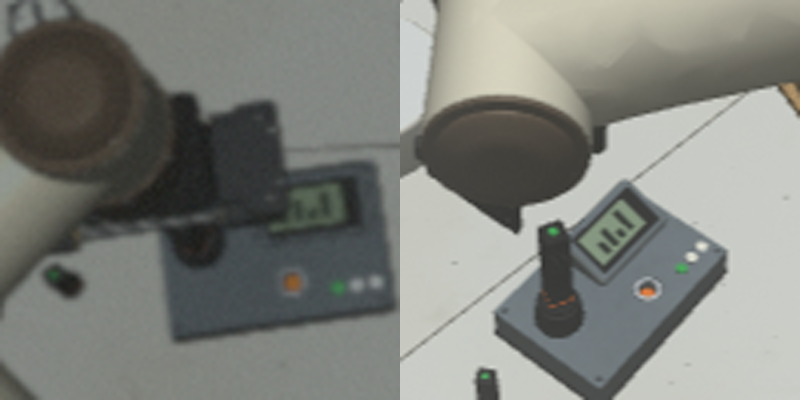

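Request:
move_arm --series '[{"grip":1,"xyz":[0,1,35],"angular":[0,0,0]},{"grip":1,"xyz":[0,1,70],"angular":[0,0,0]},{"grip":1,"xyz":[0,1,94],"angular":[0,0,0]},{"grip":1,"xyz":[0,1,94],"angular":[0,0,0]},{"grip":0.4,"xyz":[0,1,94],"angular":[0,0,0]},{"grip":0.3,"xyz":[0,1,94],"angular":[0,0,0]},{"grip":0.2,"xyz":[0,1,94],"angular":[0,0,0]},{"grip":0.1,"xyz":[0,1,94],"angular":[0,0,0]},{"grip":0,"xyz":[0,1,94],"angular":[0,0,0]},{"grip":0,"xyz":[0,1,94],"angular":[0,0,0]}]'

```text
time_s: 3.5
tcp_pos: [0.5465, 0.3286, 0.1539]
ee_rot: [[-0.992, -0.124, 0.0], [-0.124, 0.992, 0.0], [-0.0, 0.0, -1.0]]
wrist_force: [-0.3, -0.0, 0.6]
gripper_width: 0.539
gripper_force: 0.0
```

Request:
move_arm --series '[{"grip":0,"xyz":[0,0,0],"angular":[0,0,0]},{"grip":0,"xyz":[0,0,0],"angular":[0,0,0]},{"grip":0,"xyz":[0,0,0],"angular":[0,0,0]},{"grip":0,"xyz":[0,0,0],"angular":[0,0,0]}]'

```text
time_s: 3.9
tcp_pos: [0.5465, 0.3287, 0.1536]
ee_rot: [[-0.992, -0.124, 0.0], [-0.124, 0.992, 0.0], [-0.0, 0.0, -1.0]]
wrist_force: [-0.7, 0.5, 0.1]
gripper_width: 0.32
gripper_force: 29.9
```

Request:
move_arm --series '[{"grip":0,"xyz":[0,0,0],"angular":[0,0,0]},{"grip":0,"xyz":[0,0,0],"angular":[0,0,0]},{"grip":0,"xyz":[0,0,0],"angular":[0,0,0]},{"grip":0,"xyz":[0,0,0],"angular":[0,0,0]}]'

```text
time_s: 4.3
tcp_pos: [0.5465, 0.3286, 0.1536]
ee_rot: [[-0.992, -0.123, 0.0], [-0.123, 0.992, 0.0], [-0.0, 0.0, -1.0]]
wrist_force: [-1.3, -0.1, 0.1]
gripper_width: 0.317
gripper_force: 29.9
```

```bash
python3 -c "
import cv2
a=cv2.imread('pics/scene0.png')[325:405,325:405]; b=cv2.imread('pics/top0.png')[305:345,300:340]
import numpy as np
cv2.imwrite('pics/c4.png',np.hstack([cv2.resize(x,(400,400),interpolation=cv2.INTER_CUBIC) for x in (a,b)]))"
```

```text
(no output)
```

View pics/c4.png

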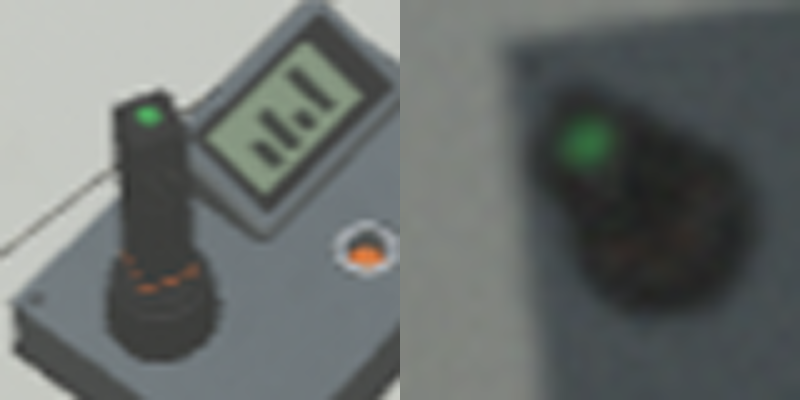

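```bash
python3 -c "
from h import *
S=cap('scene')
q=lambda x,y:((325+x/5)/1.42,(325+y/5)/1.42)
for z,pts in((.07,[(125,255),(148,290),(197,268)]),(.163,[(115,105),(163,90),(188,125)])):
    P=np.array([onz(S,q(*p),z) for p in pts]); d=np.diff(P,axis=0); print(np.linalg.norm(d,axis=1),np.degrees(np.arctan2(d[:,1],d[:,0]))%90)
"
```

```text
[0.01746758 0.01992709] [76.68415404 74.03016203]
[0.0174916  0.01725525] [67.14801978 77.38645525]
```

Request:
move_arm --series '[{"grip":0.6,"xyz":[0,0,0],"angular":[0,0,0]},{"grip":0.6,"xyz":[0,0,0],"angular":[0,0,0]},{"grip":0.6,"xyz":[0,0,0],"angular":[0,0,0]},{"grip":0.6,"xyz":[0,0,0],"angular":[0,0,0.1]},{"grip":0.6,"xyz":[0,0,0],"angular":[0,0,0.2]},{"grip":0.6,"xyz":[0,0,0],"angular":[0,0,0.31]},{"grip":0.5,"xyz":[0,0,0],"angular":[0,0,0.31]},{"grip":0,"xyz":[0,0,0],"angular":[0,0,0.31]},{"grip":0,"xyz":[0,0,0],"angular":[0,0,0.31]},{"grip":0,"xyz":[0,0,0],"angular":[0,0,0.31]}]'

```text
time_s: 5.35
tcp_pos: [0.5465, 0.3285, 0.1536]
ee_rot: [[-0.983, 0.184, 0.0], [0.184, 0.983, 0.0], [-0.0, 0.0, -1.0]]
wrist_force: [0.9, 0.9, -0.5]
gripper_width: 0.326
gripper_force: 0.1
```

Request:
move_arm --series '[{"grip":0,"xyz":[0,0,0],"angular":[0,0,0]},{"grip":0,"xyz":[0,0,0],"angular":[0,0,0]},{"grip":0,"xyz":[0,0,0],"angular":[0,0,0]},{"grip":0,"xyz":[0,0,0],"angular":[0,0,0]},{"grip":0,"xyz":[0,0,0],"angular":[0,0,0]}]'

```text
time_s: 5.85
tcp_pos: [0.5466, 0.3287, 0.1537]
ee_rot: [[-0.983, 0.185, 0.0], [0.185, 0.983, 0.0], [-0.0, 0.0, -1.0]]
wrist_force: [0.2, 0.6, 0.8]
gripper_width: 0.254
gripper_force: 29.6
```

Request:
move_arm --series '[{"grip":0,"xyz":[0,0,-10],"angular":[0,0,0]},{"grip":0,"xyz":[0,0,-25],"angular":[0,0,0]},{"grip":0,"xyz":[0,0,-45],"angular":[0,0,0]},{"grip":0,"xyz":[0,0,-65],"angular":[0,0,0]},{"grip":0,"xyz":[0,0,-80],"angular":[0,0,0]},{"grip":0,"xyz":[0,0,-80],"angular":[0,0,0]},{"grip":0,"xyz":[0,0,-80],"angular":[0,0,0]},{"grip":0,"xyz":[0,0,-80],"angular":[0,0,0]}]'

```text
time_s: 6.65
tcp_pos: [0.5458, 0.328, 0.2322]
ee_rot: [[-0.983, 0.185, -0.002], [0.185, 0.983, -0.002], [0.002, -0.002, -1.0]]
wrist_force: [0.1, 0.9, -1.1]
gripper_width: 0.252
gripper_force: 29.7
```

```bash
cat > a.py <<'E'
from h import *
s=r.sense(); R=s["ee_rot"]; 
delta((.5132,.2553,.233),R)
S=cap("scene");T=cap("top")
tip=s["tcp_pos"]+R[:,2]*.1395; print("nominal tip",tip,proj(S,tip),proj(T,tip))
u,v=proj(S,tip)[0].astype(int); u2,v2=proj(T,tip)[0].astype(int)
print(u-40,v-50,u2-25,v2-25)
save(np.hstack([cv2.resize(x,(400,400),interpolation=cv2.INTER_CUBIC) for x in(S[0][v-50:v+30,u-40:u+40],T[0][v2-25:v2+25,u2-25:u2+25])]),'pics/c5.png')
E
python3 a.py
```

```text
t 6.65 tcp [0.5458 0.328  0.2322] xyz [ 18.6 -77.5  -0.6] ang [0. 0. 0.] F [ 0.14  0.89 -1.05]
nominal tip [0.54550208 0.32782036 0.09274447] [[250.79482921 260.22666761]] [[228.09284884 228.45935698]]
210 210 203 203
```

View pics/c5.png

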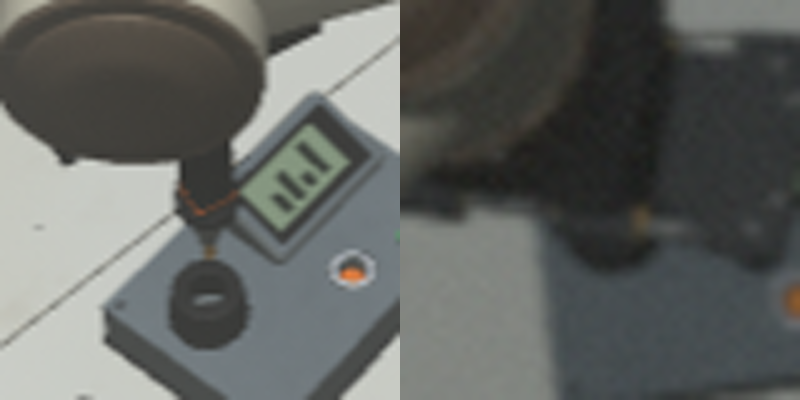

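Request:
move_arm --series '[{"grip":0,"xyz":[5,-20,0],"angular":[0,0,0]},{"grip":0,"xyz":[9,-40,0],"angular":[0,0,0]},{"grip":0,"xyz":[14,-60,0],"angular":[0,0,0]},{"grip":0,"xyz":[18.5,-78,0],"angular":[0,0,0]},{"grip":0,"xyz":[18.5,-78,15],"angular":[0,0,0]},{"grip":0,"xyz":[18.5,-78,30],"angular":[0,0,0]},{"grip":0,"xyz":[18.5,-78,45],"angular":[0,0,0]},{"grip":0,"xyz":[18.5,-78,45],"angular":[0,0,0]},{"grip":0,"xyz":[18.5,-78,45],"angular":[0,0,0]}]'

```text
time_s: 7.65
tcp_pos: [0.5139, 0.2552, 0.1883]
ee_rot: [[-0.983, 0.185, -0.001], [0.185, 0.983, -0.001], [0.0, -0.001, -1.0]]
wrist_force: [0.6, 0.6, -0.8]
gripper_width: 0.25
gripper_force: 29.7
```

```bash
sed -i "s/delta(.*/delta((.5133,.2548,.160),R)/; s/c5/c6/" a.py; python3 a.py
```

```text
t 7.65 tcp [0.5139 0.2552 0.1883] xyz [ 0.5 -0.5 28.3] ang [0. 0. 0.] F [ 0.62  0.6  -0.76]
nominal tip [0.51385962 0.25510675 0.04883645] [[279.48252975 260.53110095]] [[252.69356645 239.79804313]]
239 210 227 214
```

View pics/c6.png

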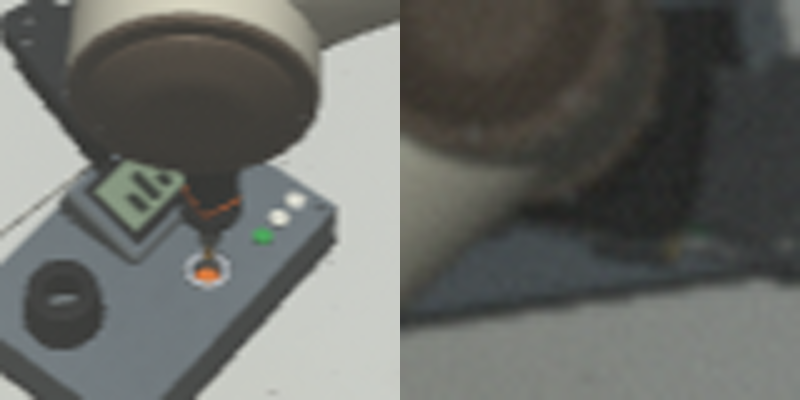

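Request:
move_arm --series '[{"grip":0,"xyz":[0,0,8],"angular":[0,0,0]},{"grip":0,"xyz":[0,0,16],"angular":[0,0,0]},{"grip":0,"xyz":[0,0,21],"angular":[0,0,0]},{"grip":0,"xyz":[0,0,25],"angular":[0,0,0]},{"grip":0,"xyz":[0,0,28],"angular":[0,0,0]},{"grip":0,"xyz":[0,0,28],"angular":[0,0,0]},{"grip":0,"xyz":[0,0,28],"angular":[0,0,0]},{"grip":0,"xyz":[0,0,28],"angular":[0,0,0]},{"grip":0,"xyz":[0,0,28],"angular":[0,0,0]},{"grip":0,"xyz":[0,0,28],"angular":[0,0,0]}]'

```text
time_s: 8.75
tcp_pos: [0.514, 0.2554, 0.1608]
ee_rot: [[-0.983, 0.185, 0.0], [0.185, 0.983, 0.0], [-0.0, 0.0, -1.0]]
wrist_force: [-0.7, 0.1, 3.5]
gripper_width: 0.251
gripper_force: 29.7
```

Request:
move_arm --series '[{"grip":0,"xyz":[0,0,1.5],"angular":[0,0,0]},{"grip":0,"xyz":[0,0,1.5],"angular":[0,0,0]},{"grip":0,"xyz":[0,0,1.5],"angular":[0,0,0]},{"grip":0,"xyz":[0,0,1.5],"angular":[0,0,0]}]'

```text
time_s: 9.15
tcp_pos: [0.514, 0.2554, 0.1592]
ee_rot: [[-0.983, 0.185, 0.0], [0.185, 0.983, 0.0], [-0.0, 0.0, -1.0]]
wrist_force: [-1.0, -0.5, 3.6]
gripper_width: 0.248
gripper_force: 29.7
```

Request:
move_arm --series '[{"grip":0,"xyz":[0,0,-10],"angular":[0,0,0]},{"grip":0,"xyz":[0,0,-30],"angular":[0,0,0]},{"grip":0,"xyz":[0,0,-55],"angular":[0,0,0]},{"grip":0,"xyz":[0,0,-85],"angular":[0,0,0]},{"grip":0,"xyz":[0,0,-115],"angular":[0,0,0]},{"grip":0,"xyz":[0,0,-135],"angular":[0,0,0]},{"grip":0,"xyz":[0,0,-135],"angular":[0,0,0]}]'

```text
time_s: 9.85
tcp_pos: [0.5149, 0.256, 0.2974]
ee_rot: [[-0.983, 0.185, 0.005], [0.185, 0.983, 0.004], [-0.004, 0.005, -1.0]]
wrist_force: [0.2, 0.2, -0.3]
gripper_width: 0.251
gripper_force: 29.7
```

```bash
cat > k.py <<'E'
from h import *
import sys
psi=-.305; dn=np.array([-np.cos(psi),-np.sin(psi),0]); n=dn*np.sin(.3)+np.array([0,0,np.cos(.3)])
mark=np.array([.5085,-.0455,.121]); L=.1397
def goal(gap,c=0):
    z=-n; Rc=r.sense()["ee_rot"]; x=down(0.0)[:,0]
    # rotate a downward tool of present heading by the least turn to -n
    y0=np.array([np.sin(.186),np.cos(.186),0]); y=y0-z*(y0@z); y/=np.linalg.norm(y)
    return mark+n*(L+gap),np.c_[np.cross(y,z),y,z]
if __name__=="__main__":
    p,R=goal(float(sys.argv[1])); print(n,p); delta(p,R)
E
python3 k.py .06
```

```text
[-0.28188105  0.0887427   0.95533649] [ 0.45220835 -0.02777808  0.3117807 ]
t 9.85 tcp [0.5149 0.256  0.2974] xyz [   9.  -290.4  -15.8] ang [ 0.04  -0.294  0.004] F [ 0.18  0.19 -0.28]
```

Request:
move_arm --series '[{"grip":0,"xyz":[1,-35,-3],"angular":[0.004,-0.03,0]},{"grip":0,"xyz":[2,-70,-6],"angular":[0.008,-0.06,0]},{"grip":0,"xyz":[3,-105,-9],"angular":[0.012,-0.09,0]},{"grip":0,"xyz":[4,-140,-12],"angular":[0.016,-0.12,0]},{"grip":0,"xyz":[5,-175,-16],"angular":[0.02,-0.16,0]},{"grip":0,"xyz":[6,-210,-16],"angular":[0.025,-0.2,0]},{"grip":0,"xyz":[8,-245,-16],"angular":[0.03,-0.24,0]},{"grip":0,"xyz":[9,-275,-16],"angular":[0.035,-0.27,0]},{"grip":0,"xyz":[9,-290,-16],"angular":[0.04,-0.294,0.004]},{"grip":0,"xyz":[9,-290,-16],"angular":[0.04,-0.294,0.004]}]'

```text
time_s: 10.85
tcp_pos: [0.4497, -0.0295, 0.3088]
ee_rot: [[-0.941, 0.197, 0.275], [0.177, 0.98, -0.094], [-0.288, -0.04, -0.957]]
wrist_force: [-0.5, 1.0, -0.5]
gripper_width: 0.254
gripper_force: 29.7
```

```bash
python3 k.py .02
```

```text
[-0.28188105  0.0887427   0.95533649] [ 0.4634836  -0.03132779  0.27356724]
t 10.85 tcp [ 0.4497 -0.0295  0.3088] xyz [-3.2  2.3 37.7] ang [-0.006 -0.006 -0.   ] F [-0.45  1.03 -0.47]
```

Request:
move_arm --series '[{"grip":0,"xyz":[-1,1,15],"angular":[0,0,0]},{"grip":0,"xyz":[-2,2,28],"angular":[-0.006,-0.006,0]},{"grip":0,"xyz":[-3,2.3,37.5],"angular":[-0.006,-0.006,0]},{"grip":0,"xyz":[-3,2.3,37.5],"angular":[-0.006,-0.006,0]},{"grip":0,"xyz":[-3,2.3,37.5],"angular":[-0.006,-0.006,0]},{"grip":0,"xyz":[-3,2.3,37.5],"angular":[-0.006,-0.006,0]}]'

```text
time_s: 11.45
tcp_pos: [0.4654, -0.0294, 0.2755]
ee_rot: [[-0.939, 0.193, 0.285], [0.174, 0.981, -0.088], [-0.296, -0.033, -0.955]]
wrist_force: [0.2, -0.2, -1.9]
gripper_width: 0.252
gripper_force: 29.7
```

```bash
python3 k.py .0; sed -i "s/delta(.*/pass/; s/c6/c7/" a.py; python3 a.py
```

```text
[-0.28188105  0.0887427   0.95533649] [ 0.46912122 -0.03310264  0.25446051]
t 11.45 tcp [ 0.4654 -0.0294  0.2755] xyz [ 2.1 -2.3 21.5] ang [0.001 0.003 0.002] F [ 0.15 -0.24 -1.93]
nominal tip [ 0.50517782 -0.0416186   0.14235721] [[357.18200167 182.18186326]] [[350.43218894 236.90437355]]
317 132 325 211
```

View pics/c7.png

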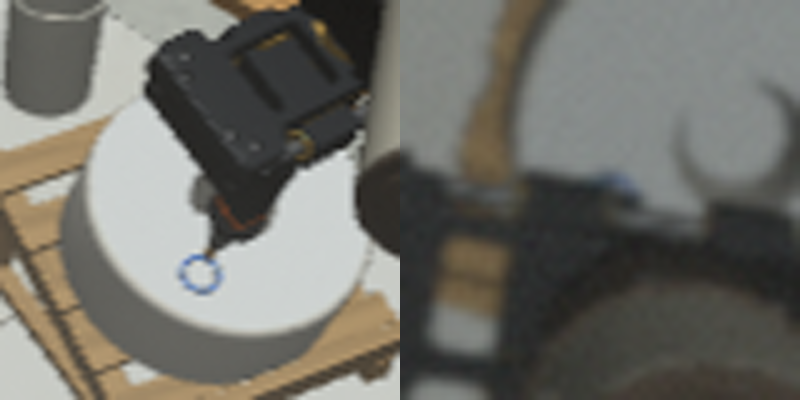

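```bash
python3 -c "
from k import *
S=cap('scene');T=cap('top'); c=np.array([.5307,-.0984,.131])
print(onplane(S,(355.4,185.1),c,n), onz(S,(355.4,185.1),.121), onz(T,(350.44,236.3),.121), two(S,(355.4,185.1),T,(350.44,236.3)),onz(S,(280-1.4,264.5-1.3),.03))
print(proj(S,mark),proj(T,mark))
"
```

```text
[ 0.51218689 -0.04723376  0.12078462] [ 0.51208065 -0.04705421  0.121     ] [ 0.50957897 -0.04468242  0.121     ] (array([ 0.5095597 , -0.04386035,  0.12511554]), np.float64(0.001088277155283003)) [0.51804474 0.25404016 0.03      ]
[[356.03371749 186.03679885]] [[350.72966963 236.65080703]]
```

```bash
sed -i 's/mark=np.array(.*\]); L/mark=np.array([.5105,-.046,.121]); L/' k.py; python3 k.py .006
```

```text
[-0.28188105  0.0887427   0.95533649] [ 0.46942993 -0.03307019  0.26019253]
t 11.65 tcp [ 0.4651 -0.0296  0.2754] xyz [-0.1 -2.1 16.1] ang [0.002 0.003 0.002] F [ 0.19  0.43 -1.45]
```

Request:
move_arm --series '[{"grip":0,"xyz":[0,-1,5],"angular":[0,0,0]},{"grip":0,"xyz":[0,-2,10],"angular":[0,0,0]},{"grip":0,"xyz":[0,-2,14],"angular":[0,0,0]},{"grip":0,"xyz":[0,-2,15],"angular":[0,0,0]},{"grip":0,"xyz":[0,-2,15],"angular":[0,0,0]},{"grip":0,"xyz":[0,-2,15],"angular":[0,0,0]},{"grip":0,"xyz":[0,-2,15],"angular":[0,0,0]}]'

```text
time_s: 12.35
tcp_pos: [0.469, -0.033, 0.2609]
ee_rot: [[-0.939, 0.193, 0.284], [0.175, 0.981, -0.088], [-0.296, -0.033, -0.955]]
wrist_force: [-0.1, 0.5, -0.2]
gripper_width: 0.254
gripper_force: 29.7
```

```bash
python3 k.py .0; python3 - <<'E'
from k import *
S=cap("scene"); s=r.sense(); tip=s["tcp_pos"]+s["ee_rot"][:,2]*L
print(tip,proj(S,tip),"axis err",np.arccos(-s["ee_rot"][:,2]@n))
save(cv2.resize(S[0][160:210,330:390],(720,600),interpolation=cv2.INTER_CUBIC),"pics/c8.png")
E
```

```text
[-0.28188105  0.0887427   0.95533649] [ 0.47112122 -0.03360264  0.25446051]
t 12.35 tcp [ 0.469  -0.033   0.2609] xyz [-0.2 -0.   6.8] ang [0.001 0.002 0.002] F [-0.14  0.55 -0.23]
[ 0.50869332 -0.04527199  0.12753029] [[356.26215253 184.47587762]] axis err 0.0027104560466275334
```

View pics/c8.png

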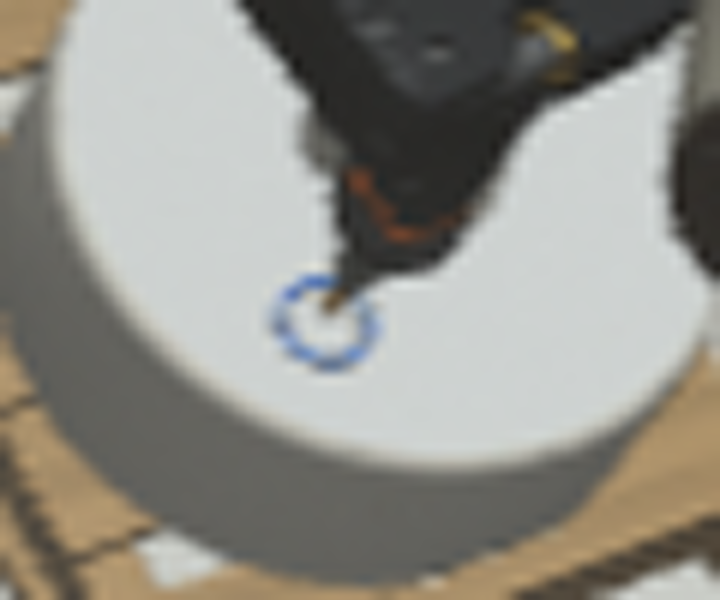

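Request:
move_arm --series '[{"grip":0,"xyz":[0,0,2],"angular":[0,0,0]},{"grip":0,"xyz":[0,0,4],"angular":[0,0,0]},{"grip":0,"xyz":[0,0,6],"angular":[0,0,0]},{"grip":0,"xyz":[0,0,8],"angular":[0,0,0]},{"grip":0,"xyz":[0,0,8],"angular":[0,0,0]},{"grip":0,"xyz":[0,0,8],"angular":[0,0,0]},{"grip":0,"xyz":[0,0,8],"angular":[0,0,0]}]'

```text
time_s: 13.1
tcp_pos: [0.4712, -0.0337, 0.2532]
ee_rot: [[-0.939, 0.193, 0.284], [0.175, 0.981, -0.088], [-0.296, -0.033, -0.955]]
wrist_force: [-0.1, 1.0, 1.2]
gripper_width: 0.25
gripper_force: 29.7
```

Request:
move_arm --series '[{"grip":0,"xyz":[0,0,1],"angular":[0,0,0]},{"grip":0,"xyz":[0,0,2],"angular":[0,0,0]},{"grip":0,"xyz":[0,0,2],"angular":[0,0,0]},{"grip":0,"xyz":[0,0,2],"angular":[0,0,0]}]'

```text
time_s: 13.5
tcp_pos: [0.4718, -0.0339, 0.2513]
ee_rot: [[-0.939, 0.193, 0.284], [0.175, 0.981, -0.088], [-0.296, -0.033, -0.955]]
wrist_force: [-0.2, 1.0, 2.2]
gripper_width: 0.254
gripper_force: 29.7
```

```bash
python3 k.py .0; python3 -c "
from k import *
F=[]
for i in range(6):
    cap('top'); F.append(r.sense()['wrist_force']@n)
print(np.round(F,2),np.mean(F))"
```

```text
[-0.28188105  0.0887427   0.95533649] [ 0.47112122 -0.03360264  0.25446051]
t 13.5 tcp [ 0.4718 -0.0339  0.2513] xyz [-0.2  0.1 -3.2] ang [0.001 0.002 0.002] F [-0.22  1.02  2.21]
[2.11 2.5  2.34 2.2  2.47 1.8 ] 2.236928973821606
```

Request:
move_arm --series '[{"grip":0,"xyz":[0,0,0.7],"angular":[0,0,0]},{"grip":0,"xyz":[0,0,0.7],"angular":[0,0,0]},{"grip":0,"xyz":[0,0,0.7],"angular":[0,0,0]},{"grip":0,"xyz":[0,0,0.7],"angular":[0,0,0]},{"grip":0,"xyz":[0,0,0.7],"angular":[0,0,0]},{"grip":0,"xyz":[0,0,0.7],"angular":[0,0,0]},{"grip":0,"xyz":[0,0,0.7],"angular":[0,0,0]},{"grip":0,"xyz":[0,0,0.7],"angular":[0,0,0]},{"grip":0,"xyz":[0,0,0.7],"angular":[0,0,0]},{"grip":0,"xyz":[0,0,0.7],"angular":[0,0,0]}]'

```text
time_s: 14.8
tcp_pos: [0.4719, -0.034, 0.2505]
ee_rot: [[-0.939, 0.193, 0.284], [0.175, 0.981, -0.088], [-0.296, -0.033, -0.955]]
wrist_force: [-0.9, 0.8, 2.2]
gripper_width: 0.249
gripper_force: 29.7
```

```bash
python3 -c "
from k import *
F=[]
for i in range(6):
    S=cap('scene'); F.append(r.sense()['wrist_force']@n)
print(np.round(F,2),np.mean(F),r.sense()['joint_velocities'].round(2))
I=S[0][177:197,347:367].astype(float);w=I[...,2]-I[...,0];v,u=np.nonzero(w>22);print(347+u.min(),347+u.max(),177+v.min(),177+v.max())
s=r.sense();print(proj(S,s['tcp_pos']+s['ee_rot'][:,2]*(L-.0037))+[1.4,.9])
print(r.finish_job())"
```

```text
[3.98 2.21 2.23 2.53 2.19 2.11] 2.543013116836302 [ 0.07 -0.02  0.12 -0.04  0.04  0.09]
353 361 183 190
[[356.95730856 186.5605716 ]]
the job is handed in; nothing more can be done
None
```

The job is handed in with the gripper still holding the probe on the ring. I estimate the tip at about 1 mm from the ring's centre, square to within about 0.02 rad, pressed about 3.5 N (tip in roughly 4 mm). The zero pad was pushed down at about 4.5 N beforehand, but the hand-in gave no verdict.

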